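Load the thermometer case in its charging cradle and clamp it home

TASK

Lay the blue thermometer case flat in the white charging cradle so that it rests on the spring bed, and let go of it. Then swing the orange clamp over and press its paddle down gently, by feel, until the clamp has driven the case fully home and the bed has bottomed; the stiff hinge keeps the clamp there when you let go. The case is brittle: do not lean on the clamp once the bed is down, and leave the other things on the glass shelf where they stand.

Things in the scene. Friction and masses are not known exactly. Their poses are not given: they have to be found in the camera images.
- case_center (a point): Centre of the blue plastic thermometer case, a closed rigid box 110 (its x, long) x 28 (y) x 26 mm (z, height), about 45 g, lying flat on the glass shelf; thin white seam and a pale blue patch on top. Point is half-way up (13 mm above its underside). Its x axis runs along its length; either end may go to the hinge side.
- cradle: White charging cradle, fixed on the glass shelf (shelf top: 20 mm above the work surface). Origin: on the shelf under the trough's centre; x runs along the trough towards the clamp's hinge, z up. Base plate 8 mm thick, x = -70 to +110 mm, 60 mm wide. The trough takes the case lengthwise along x, centred on the origin, either end first.
- trough (a point): Centre of the trough, 30 mm above the shelf. Inside 114 x 31 mm (case free by 2 mm at each end, 1.5 mm each side). Bounded by four corner cheeks (31 to 57 mm from the centre along x) and two end walls: upright to 38 mm above the shelf, then grey flared lips to 43 mm. The middle 60 mm of both sides is open for fingers. Axes as the cradle's.
- bed (a joint): Travel of the black spring bed (100 x 22 mm) in the trough: 0 = up, 0.010 m = bottomed. 2 N when up, 6 N at the bottom; it lifts the case again unless the clamp holds it. Up, its top is about 30 mm above the shelf (so the case's top is about 56 mm up), but its height setting differs from run to run by up to 4.5 mm up or down and is not told.
- clamp_hinge (a point): Axis of the clamp's hinge: in the cradle's frame at x = +85 mm, y = 0, 60 mm above the shelf, parallel to the cradle's y. A rubber roller under the arm, 85 mm from this axis, presses on the middle of the case's top. It meets the case at 0.06 to 0.18 rad; the bed bottoms at an angle between -0.06 and +0.06, depending on its setting.
- clamp_paddle (a point): Centre of the outer (upper, when closed) face of the orange paddle, 40 x 40 x 8 mm, at the free end of the clamp's arm: 150 mm from the hinge axis along the arm and 8 mm off the line through it; the arm ends 170 mm from the axis. z is the outward normal of that face, x points along the arm to the hinge. Pushing on this face closes the clamp.
- clamp (a joint): Angle of the orange arm: 0 = level over the trough, towards -x; grows as it swings up, 1.57 = upright, 1.75 to 2.05 at the start (leaning back). Stiff hinge (0.7 N m friction), stays where left: 5 N at the paddle swings it, 8 to 9 N at the end (2 to 4 N when you stop). Once bottomed the force rises steeply; over about 22 N at the paddle (40 N on the case) the case is harmed.
- pill_jar: Closed white pill jar, 48 mm diameter, 75 mm high, loose. Origin at the centre of its underside.
- measuring_cup: Clear plastic measuring cup, 52 mm diameter, 48 mm high, loose. Origin at the centre of its underside.
- nasal_spray: Pale green nasal spray bottle, 36 mm diameter, 97 mm high with its nozzle, loose. Origin at the centre of its underside.
- tin: Small round aluminium tin with a press lid, 63 mm diameter, 26 mm high, loose. Origin at the centre of its underside.
Things that resemble listed ones, but are neither listed nor needed, are in the scene too. Of the things like the part that bears case_center, leave any that is red; of the rest the larger one is meant.

How it is judged:
On the way, in this order (a step that is already met when the one before it is completed fails the run):
1. the case lies flat in the trough on the raised spring bed, let go, with the clamp still open (x of case_center in the frame of cradle between -0.005 and 0.005 m and y of case_center in the frame of cradle between -0.004 and 0.004 m and angle between the x axis of case_center and the x axis of cradle, either way round below 0.08 rad and angle between case_center's own z axis and vertical below 0.08 rad and contact force between the fingers and case below 0.1 N and linear speed of case below 0.02 m/s and value of joint bed below 0.004 m and value of joint clamp above 1 rad and z of case_center in the frame of cradle below 0.05 m), for 0.2 s.
2. the clamp has driven the case home: bed bottomed within 1.5 mm, clamp down (x of case_center in the frame of cradle between -0.005 and 0.005 m and y of case_center in the frame of cradle between -0.004 and 0.004 m and angle between the x axis of case_center and the x axis of cradle, either way round below 0.08 rad and angle between case_center's own z axis and vertical below 0.08 rad and value of joint bed above 0.0085 m and value of joint clamp below 0.12 rad), for 0.2 s.
At the end, for the whole second after the job is handed in: The case lies flat and straight in the trough (within 5 mm along, 4 mm across, 0.08 rad), the spring bed is within 1.5 mm of its bottom, the clamp is down (below 0.12 rad) and still presses on the case, all at rest and released (all of step 2 and contact force between the fingers and case below 0.1 N and linear speed of case below 0.02 m/s and contact force between case and cradle above 1 N and contact force between anything else and the fingers below 0.1 N); the robot touches nothing.
It fails at once if the clamp or the cradle presses on the brittle case with more than 40 N (contact force between case and cradle above 40 N).
It fails at once if the pill jar is moved by more than 20 mm or tipped (distance of pill_jar from where it was at the start of the episode above 0.02 m or angle between pill_jar's own z axis and vertical above 0.3 rad).
It fails at once if the measuring cup is moved by more than 20 mm or tipped (distance of measuring_cup from where it was at the start of the episode above 0.02 m or angle between measuring_cup's own z axis and vertical above 0.3 rad).
It fails at once if the nasal spray is moved by more than 20 mm or tipped (distance of nasal_spray from where it was at the start of the episode above 0.02 m or angle between nasal_spray's own z axis and vertical above 0.3 rad).
It fails at once if the tin is moved by more than 20 mm or tipped (distance of tin from where it was at the start of the episode above 0.02 m or angle between tin's own z axis and vertical above 0.3 rad).
It also fails if it takes over 64 s, if anything falls off the work surface, if the arm or the gripper's body presses on something with over 40 N, if the wrist force passes 120 N, or if a joint passes its speed limit or range.

ROBOT

A 7-joint arm with a two-finger parallel gripper is mounted at the origin on the work surface. World frame = base frame: x ahead of the robot, y to its left, z up, the work surface at z = 0. Lengths are in m, angles in rad, forces in N, time in s.
With the tool pointing down it reaches from about 0.425 to 1.025 m from the base axis. Payload 9.4 kg.
Tool frame: the origin (TCP) lies at the very end of the fingers, on their centre line; the grasp point (between the pads) lies 19 mm behind it (ctrl.grasp_offset is the distance from the TCP to the grasp point, in m); z points along the fingers, y is the direction in which the jaws open and shut (so a half turn about z gives the same grasp; the last joint's range is limited). The gripper opens to 85 mm and grips with 20 to 120 N. Pads are 22 mm wide; open, the fingers measure 114 mm over their backs; the gripper's body (76 mm by 85 mm) begins 54 mm behind the grasp point. The pads swing forward as they close: fully open they stand 13 mm farther back than shut.
Start: joints at [-1.182, 0.599, -0.003, 1.599, 0.002, 0.943, -0.08], TCP at [0.326, 0.648, 0.231] pointing down, gripper open.
Joint ranges: [-2.57, 2.57], [-0.35, 1.97], [-1.29, 1.29], [0.11, 2.56], [-1.05, 4.19], [0.11, 1.86], [-2.63, 2.63]. Speed limits (rad/s): [2.22, 2.22, 3.01, 3.01, 3.14, 3.14, 3.14].

INTERFACE

Orientations are given as a unit quaternion [x, y, z, w].
In Python, from bench import ctrl, read_camera, camera_info gives the robot as it stands. The module is installed in compiled form; this text tells all that it offers.
- The arm moves only by the tool drive_tool, never from a script. Its argument "steps" is a list of rows, each a list of 6 numbers: the shift along the tool's x, y, z scaled (see below), then the turn, a rotation vector about the tool's x, y, z scaled (see below). A call has exactly 5 rows; each row shifts and turns the commanded pose from where the row before left it, along the tool's axes as they then stand; what a row does not reach is not made up. The controller multiplies each number of a shift by 0.4 m and each number of a turn by 0.1 rad. A row lasts 1/12 s, in which the tool goes at most 41.7 mm and 7.16 degrees, less where a joint would pass 70% of its speed; a pose out of reach is approached as far as the arm can. A call with a number of a shift or a turn outside -1 to 1 is refused whole. A call with a gripper value outside its range is refused whole. "grip" is the gripper's target within -1 to 1 (shut at 1, half-way at 0, fully open at -1), set as the call begins (left out, the last holds). The fingers move at their own pace and stop on an object; "grip_force" is the grip in N (left out, the last holds). Time passes only in rows, so rows that do not move let the fingers close, or fill a call up. It gives the time, the measured TCP pose, the force and the opening at its end, in the units of the state.
- ctrl.observe(): the state, without advancing time (a new reading comes with each control period).
- read_camera(name): name is "scene" or "side" or "wrist"; returns the picture (420x560x3 uint8, red, green, blue); there is no depth.
- camera_info(name): a dict with "vertical_fov" (degrees; the focal length in pixels is half the picture's height over the tangent of half this angle, whatever the lens; pixels are square), "cx", "cy" (the principal point, pixels), "k1" (the pictures are not rectified: a ray, as slopes to the right and down, at radius r is drawn at 1 + k1 r^2 times it, then the intrinsics apply), "origin" and "orientation" of the camera in the world. Camera axes: x right, y down, z forward; pixel columns grow to the right and rows downward; lengths in m; the calibration is good to about 2 mm. A picture is of the moment at which its call begins: read the wrist's pose just before it. camera_info takes no time and is no camera call; for the wrist camera it gives the pose at the moment of the call.
- ctrl.finish_job(): hands the job in, once; it reports no verdict.
The state is a dict: "time": time; "joint_pos": joint angles; "joint_vel": joint speeds; "joint_torque": joint torques, N m; "tcp_pos": TCP position; "eef_rot": TCP orientation; "contact_force": force on the tool from outside, world axes, zero at the start; "torque": the same for the moment, N m; "width": finger opening in m.
Only numpy, scipy, OpenCV 4.12 (cv2) and the standard library are available. Lean on these libraries where they do the work, as an engineer would, in place of code of your own. Each camera call takes 0.05 s, during which the arm holds its last target. There are 200 camera calls.

## Working session

There is one attempt and no reset: what is moved stays moved. The work goes in short steps, Python scripts to look and compute and a tool call to move; the robot and the scene stay as the last step left them, time stands still between calls to the robot, and variables do not carry over. Pictures are saved under pics/ and viewed, on a budget of 10 in all, crops included, one or two more only if the job needs it, and the job is handed in when it is done.

Besides the shell and the picture viewer there is one more tool, called after "Call:" as name(argument=value, ...) on one line, values as JSON. drive_tool: Moves the arm, as the interface text tells. Its arguments: {"type":"object","properties":{"steps":{"type":"array"},"grip":{"type":"number"},"grip_force":{"type":"number"}},"required":["steps"]}

```bash
mkdir -p pics
cat > h.py <<'E'
import numpy as np, cv2
from scipy.spatial.transform import Rotation as R
from bench import ctrl, read_camera, camera_info
def K(i): 
    f=210/np.tan(np.radians(i["vertical_fov"])/2); return f
def proj(i,P):
    P=np.atleast_2d(P); r=R.from_quat(i["orientation"]).inv().apply(P-np.array(i["origin"]))
    s=r[:,:2]/r[:,2:]; s=s*(1+i["k1"]*(s**2).sum(1,keepdims=True))
    return s*K(i)+[i["cx"],i["cy"]]
def ray(i,px):
    d=(np.atleast_2d(px)-[i["cx"],i["cy"]])/K(i); s=d.copy()
    for _ in range(30): s=d/(1+i["k1"]*(s**2).sum(1,keepdims=True))
    return R.from_quat(i["orientation"]).apply(np.c_[s,np.ones(len(s))])
def onz(i,px,z):
    v=ray(i,px); o=np.array(i["origin"]); return o+v*((z-o[2])/v[:,2])[:,None]
def snap(n,f):
    i=camera_info(n); im=read_camera(n); cv2.imwrite(f,im[:,:,::-1]); return i,im
def st():
    o=ctrl.observe(); print({k:np.round(o[k],4).tolist() for k in("time","tcp_pos","eef_rot","contact_force","width","joint_pos")})
E
python3 - <<'E'
from h import *
import json
ims=[]
for n in("scene","side","wrist"):
    i,im=snap(n,f"pics/{n}0.png"); print(n,i); json.dump({k:np.array(v).tolist() for k,v in i.items()},open(f"pics/{n}0.json","w"))
st(); print(ctrl.grasp_offset)
E
```

```text
scene {'vertical_fov': 45.330375189842265, 'cx': 282.44024908395113, 'cy': 207.34636804912148, 'k1': -0.10252671168368399, 'origin': array([ 0.91773106, -0.57477753,  1.07911563]), 'orientation': array([ 0.88702598,  0.35050103, -0.10293442, -0.28237997])}
side {'vertical_fov': 56.8340206207228, 'cx': 282.55080991114636, 'cy': 203.96915469492558, 'k1': -0.07595327463523542, 'origin': array([ 0.39483303, -0.69002522,  0.67103844]), 'orientation': array([ 0.91179958, -0.05455238,  0.03246282, -0.40569906])}
wrist {'vertical_fov': 66.44174595967179, 'cx': 281.5490599586184, 'cy': 211.94880695046703, 'k1': -0.018783439007009732, 'origin': array([0.26627914, 0.67705155, 0.37420455]), 'orientation': array([0.84355546, 0.52046392, 0.06891087, 0.11306099])}
{'time': 0.15, 'tcp_pos': [0.3255, 0.6474, 0.2306], 'eef_rot': [0.2308, 0.973, -0.0006, -0.0001], 'contact_force': [-0.5119, -0.3373, 0.599], 'width': 0.0854, 'joint_pos': [-1.1817, 0.6, -0.0026, 1.5999, 0.0018, 0.9429, -0.0798]}
0.0187
```

View pics/scene0.png

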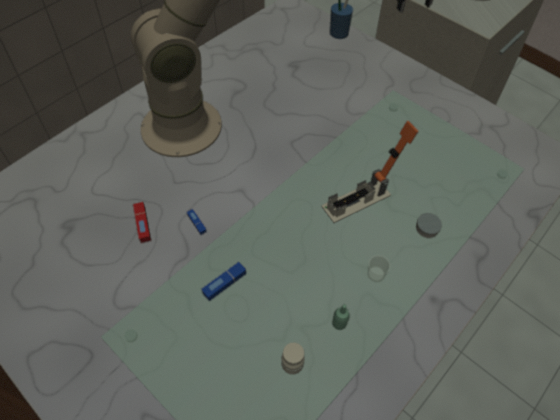

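View pics/side0.png

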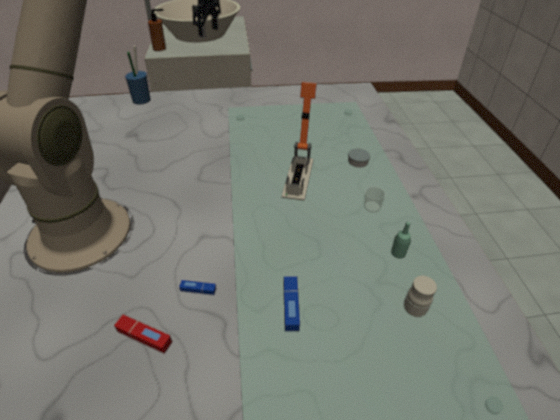

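The scene view shows three case-like boxes: red at (142,222), small blue at (196,221), and large blue at (224,281) on the glass. The large blue one is meant, since red is excluded and it is the larger of the other two. The cradle is at (358,198), and the clamp leans back to the paddle at (408,131). I'll confirm with enlarged crops.

Run:
```python
import cv2,numpy as np,json
from h import *
s=cv2.imread('pics/scene0.png');d=cv2.imread('pics/side0.png')
def c(im,x,y,w,h,f): return cv2.resize(im[y:y+h,x:x+w],None,fx=f,fy=f,interpolation=cv2.INTER_CUBIC)
a=c(s,315,115,110,110,3.63); a=cv2.resize(a,(400,400)); b=cv2.resize(c(d,265,75,110,130,3),(338,400))
e=cv2.resize(c(s,120,190,140,115,1.7),(243,200)); g=cv2.resize(c(d,270,265,45,75,2.6),(120,200))
top=np.hstack([a,b]); bot=np.hstack([e,g,np.zeros((200,738-363,3),np.uint8)])
cv2.imwrite('pics/crop1.png',np.vstack([top,bot]))
def cr(i):return {k:v for k,v in i.items()}
for n,im in(("scene",s),("side",d)):
    i=json.load(open(f'pics/{n}0.json'))
    hsv=cv2.cvtColor(im,cv2.COLOR_BGR2HSV); m=cv2.inRange(hsv,(105,120,40),(130,255,255))
    k,l,stt,ce=cv2.connectedComponentsWithStats(cv2.morphologyEx(m,cv2.MORPH_CLOSE,np.ones((7,7))))
    for j in range(1,k):
        if stt[j,4]>60:
            pts=np.argwhere(l==j)[:,::-1].astype(np.float32)
            print(n,stt[j],ce[j],onz(i,ce[j][None],0.04)[0].round(4))
```

```text
scene [188 210  18  24 164] [196.31097561 221.20731707] [ 0.3088 -0.2082  0.04  ]
scene [202 263  43  37 602] [223.35714286 280.67607973] [ 0.4762 -0.2744  0.04  ]
side [127  73  20  30 323] [138.45510836  86.04024768] [0.0412 0.7155 0.04  ]
side [284 277  16  53 719] [290.93880389 303.29207232] [ 0.4728 -0.2771  0.04  ]
side [180 281  35  13 333] [197.22522523 286.76576577] [ 0.2947 -0.2187  0.04  ]
```

View pics/crop1.png

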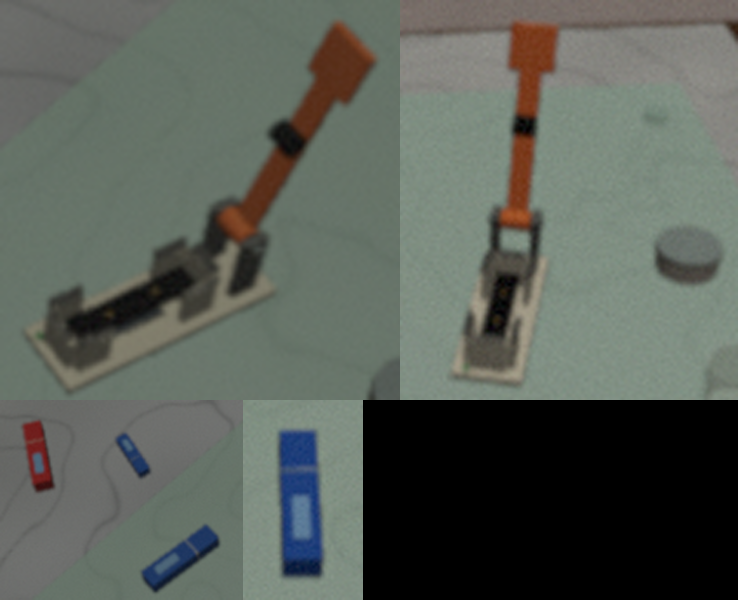

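```bash
cat > fit.py <<'E'
from h import *
import json
from scipy.optimize import least_squares, minimize
def mask(im,hull):
    m=np.zeros(im.shape[:2],np.uint8); cv2.fillConvexPoly(m,np.round(hull*16).astype(np.int32),255,shift=4); return m
def box(x,y,yaw,z0=.02,L=.11,W=.028,H=.026):
    c=np.array([[a*L/2,b*W/2,h*H] for a in(-1,1) for b in(-1,1) for h in(0,1)])
    return R.from_euler('z',yaw).apply(c)+[x,y,z0]
def bluemask(bgr,near=None):
    hsv=cv2.cvtColor(bgr,cv2.COLOR_BGR2HSV); m=cv2.inRange(hsv,(98,90,25),(130,255,255))
    m=cv2.morphologyEx(m,cv2.MORPH_CLOSE,np.ones((9,9)))
    k,l,s,c=cv2.connectedComponentsWithStats(m)
    if near is not None: j=1+np.argmin(np.linalg.norm(c[1:]-near,axis=1)+1e3*(s[1:,4]<100))
    else: j=1+np.argmax(s[1:,4])
    return ((l==j)*255).astype(np.uint8)
def fitcase(views,p0,z0=.02):   # views: (info,mask)
    bl=[cv2.GaussianBlur(m,(0,0),1.0).astype(float) for _,m in views]
    def cost(p):
        t=0
        for (i,m),b in zip(views,bl):
            h=cv2.convexHull(proj(i,box(p[0],p[1],p[2]/5,z0)).astype(np.float32))[:,0]
            t+=np.abs(cv2.GaussianBlur(mask(m,h),(0,0),1.0)-b).sum()/b.sum()
        return t
    best=None
    for s in(.01,.003,.001):
        p=np.array(p0)
        sim=np.vstack([p]+[p+s*np.eye(3)[k]*(1 if k<2 else 20) for k in range(3)])
        r=minimize(cost,p,method='Nelder-Mead',options=dict(initial_simplex=sim,xatol=1e-5,fatol=1e-5)); p0=r.x
    return r.x*[1,1,.2],r.fun
E
python3 - <<'E'
from fit import *
I={n:json.load(open(f'pics/{n}0.json')) for n in("scene","side")}
V={n:(I[n],bluemask(cv2.imread(f'pics/{n}0.png'),q)) for n,q in(("scene",(223,280)),("side",(291,303)))}
for s in (["scene"],["side"],["scene","side"]):
    r,f=fitcase([V[k] for k in s],[.474,-.275,5*1.55]); print(s,r.round(4),round(f,3))
# cradle
obs={"scene":[((-.07,.03,.008),(321.9,206.6)),((-.07,-.03,.008),(334.8,222.3)),((.11,-.03,.008),(389.8,195.3))],
"side":[((-.07,.03,.008),(281.9,197.2)),((-.07,-.03,.008),(305.1,199.1)),((.11,-.03,.008),(312.9,158.8))]}
def pr(n,p,q): return proj(I[n],R.from_euler('z',p[2]).apply(np.atleast_2d(q))+[p[0],p[1],.02])
def res(p,ns=("scene","side")): return np.concatenate([(pr(n,p,[a for a,_ in obs[n]])-[b for _,b in obs[n]]).ravel() for n in ns])
for ns in(("scene",),("side",),("scene","side")):
    r=least_squares(res,[.5,.2,1.4],args=(ns,)); print(ns,r.x.round(4),r.fun.round(1))
p=r.x
def arm(t): 
    u=np.array([-np.cos(t),0,np.sin(t)]);n=np.array([np.sin(t),0,np.cos(t)]); h=np.array([.085,0,.06]); return h+.15*u+.008*n
for t in(1.75,1.85,1.95,2.05): print(t,[pr(n,p,arm(t)).round(1).tolist() for n in I])
E
```

```text
['scene'] [ 0.4737 -0.2688  1.536 ] 0.257
['side'] [ 0.4735 -0.2714  1.4222] 0.175
['scene', 'side'] [ 0.4741 -0.2687  1.4929] 0.49
('scene',) [0.548  0.1046 1.2821] [-0.7 -0.3 -0.5  1.   1.2 -0.9]
('side',) [0.5445 0.1037 1.2811] [-0.1 -0.4  0.2  0.5 -0.1 -0.1]
('scene', 'side') [0.5463 0.1047 1.2806] [-1.2 -0.7 -1.   0.5  0.8 -1.2  0.5 -0.7  0.8  0.2  0.5 -0.4]
1.75 [[[401.9, 133.2]], [[307.2, 91.6]]]
1.85 [[[406.3, 132.3]], [[307.8, 90.7]]]
1.95 [[[410.3, 131.8]], [[308.3, 90.3]]]
2.05 [[[414.0, 131.9]], [[308.7, 90.6]]]
```

```bash
cat > plan.py <<'E'
from h import *
def plan(wps,start=None,vmax=.04,wmax=.095,down=True):
    """wps: (pos, tool-y heading deg [, tilt about tool-y rad]); prints rows in tool units"""
    o=ctrl.observe(); p,q=np.array(o["tcp_pos"]),R.from_quat(o["eef_rot"])
    rows=[]
    for w in wps:
        a=np.radians(w[1]); y=np.array([np.cos(a),np.sin(a),0]); z=np.array([0,0,-1.]); x=np.cross(y,z)
        Q=R.from_matrix(np.c_[x,y,z])
        if len(w)>2: Q=Q*R.from_rotvec([0,w[2],0])
        rv=(q.inv()*Q).as_rotvec(); d=np.array(w[0])-p
        n=max(1,int(np.ceil(max(np.linalg.norm(d)/vmax,np.linalg.norm(rv)/wmax)-.02)))
        for k in range(n):
            tgt=np.array(w[0])-d*(n-1-k)/(n)
            s=np.round(q.inv().apply(tgt-p)/.4,3); t=np.round(rv/n/.1,2)
            p=p+q.apply(s*.4); q=q*R.from_rotvec(t*.1); rows.append(np.r_[s,t])
    for k in range(0,len(rows),5): print([[float(v) for v in r] for r in rows[k:k+5]])
    print(len(rows),p.round(4),q.as_quat().round(4)); return rows
E
python3 - <<'E'
from plan import *
plan([((.47,.25,.35),30),((.474,-.30,.26),-4)])
i=camera_info("wrist");q=R.from_quat(ctrl.observe()["eef_rot"]);print(q.inv().apply(R.from_quat(i["orientation"]).apply([[0,0,1],[1,0,0]])), q.inv().apply(i["origin"]-ctrl.observe()["tcp_pos"]))
E
```

```text
[[-0.07, -0.066, -0.027, -0.0, 0.0, 0.53], [-0.073, -0.062, -0.027, -0.0, 0.0, 0.53], [-0.077, -0.058, -0.027, -0.0, 0.0, 0.53], [-0.079, -0.054, -0.027, -0.0, 0.0, 0.53], [-0.083, -0.05, -0.027, -0.0, 0.0, 0.53]]
[[-0.084, -0.046, -0.027, -0.0, 0.0, 0.53], [-0.087, -0.04, -0.027, -0.0, 0.0, 0.53], [-0.089, -0.037, -0.027, -0.0, 0.0, 0.53], [-0.091, -0.031, -0.027, -0.0, 0.0, 0.53], [-0.093, -0.026, -0.027, -0.0, 0.0, 0.53]]
[[-0.093, -0.022, -0.028, -0.0, 0.0, 0.53], [-0.086, -0.048, 0.016, -0.0, 0.0, 0.42], [-0.087, -0.045, 0.016, -0.0, 0.0, 0.42], [-0.089, -0.041, 0.017, -0.0, 0.0, 0.42], [-0.091, -0.037, 0.016, -0.0, 0.0, 0.42]]
[[-0.093, -0.034, 0.016, -0.0, 0.0, 0.42], [-0.093, -0.029, 0.016, -0.0, 0.0, 0.42], [-0.095, -0.026, 0.017, -0.0, 0.0, 0.42], [-0.096, -0.021, 0.016, -0.0, 0.0, 0.42], [-0.097, -0.018, 0.016, -0.0, 0.0, 0.42]]
[[-0.097, -0.013, 0.016, -0.0, 0.0, 0.42], [-0.098, -0.009, 0.016, -0.0, 0.0, 0.42], [-0.098, -0.005, 0.017, -0.0, 0.0, 0.42], [-0.098, -0.001, 0.016, -0.0, 0.0, 0.42], [-0.098, 0.003, 0.016, -0.0, 0.0, 0.42]]
25 [ 0.4741 -0.2999  0.26  ] [ 7.300e-01  6.834e-01 -6.000e-04  3.000e-04]
[[-2.62362883e-01  1.05236924e-04  9.64969277e-01]
 [ 4.00857404e-04  9.99999920e-01 -6.92365015e-08]] [ 0.06615968 -0.00025896 -0.14371754]
```

Call:
drive_tool(steps=[[-0.07,-0.066,-0.027,0,0,0.53],[-0.073,-0.062,-0.027,0,0,0.53],[-0.077,-0.058,-0.027,0,0,0.53],[-0.079,-0.054,-0.027,0,0,0.53],[-0.083,-0.05,-0.027,0,0,0.53]], grip=-1)

```text
time: 0.57
tcp_pos: [0.3917, 0.4652, 0.2855]
eef_rot: [0.358, 0.934, -0.0, -0.0]
contact_force: [0.2, -0.9, 0.5]
width: 0.0851
```

Call:
drive_tool(steps=[[-0.084,-0.046,-0.027,0,0,0.53],[-0.087,-0.04,-0.027,0,0,0.53],[-0.089,-0.037,-0.027,0,0,0.53],[-0.091,-0.031,-0.027,0,0,0.53],[-0.093,-0.026,-0.027,0,0,0.53]])

```text
time: 0.98
tcp_pos: [0.4573, 0.2844, 0.3398]
eef_rot: [0.479, 0.878, -0.0, -0.0]
contact_force: [0.8, 0.2, 0.2]
width: 0.0853
```

Call:
drive_tool(steps=[[-0.093,-0.022,-0.028,0,0,0.53],[-0.086,-0.048,0.016,0,0,0.42],[-0.087,-0.045,0.016,0,0,0.42],[-0.089,-0.041,0.017,0,0,0.42],[-0.091,-0.037,0.016,0,0,0.42]])

```text
time: 1.4
tcp_pos: [0.4708, 0.0914, 0.3243]
eef_rot: [0.572, 0.82, 0.0, 0.0]
contact_force: [0.8, -0.8, -0.7]
width: 0.0853
```

Call:
drive_tool(steps=[[-0.093,-0.034,0.016,0,0,0.42],[-0.093,-0.029,0.016,0,0,0.42],[-0.095,-0.026,0.017,0,0,0.42],[-0.096,-0.021,0.016,0,0,0.42],[-0.097,-0.018,0.016,0,0,0.42]])

```text
time: 1.82
tcp_pos: [0.4721, -0.1052, 0.2919]
eef_rot: [0.655, 0.756, 0.0, 0.0]
contact_force: [0.9, -0.0, 0.2]
width: 0.0859
```

Call:
drive_tool(steps=[[-0.097,-0.013,0.016,0,0,0.42],[-0.098,-0.009,0.016,0,0,0.42],[-0.098,-0.005,0.017,0,0,0.42],[-0.098,-0.001,0.016,0,0,0.42],[-0.098,0.003,0.016,0,0,0.42]])

```text
time: 2.23
tcp_pos: [0.4739, -0.3014, 0.2593]
eef_rot: [0.731, 0.683, 0.0, -0.0]
contact_force: [-0.5, 0.3, 1.0]
width: 0.0853
```

Run:
```python
from fit import *
read_camera("wrist")
st(); i,im=snap("wrist","pics/w1.png"); st()
json.dump({k:np.array(v).tolist() for k,v in i.items()},open("pics/w1.json","w"))
m=bluemask(cv2.imread("pics/w1.png")); r,f=fitcase([(i,m)],[.474,-.269,5*1.5]); print(r.round(4),round(f,3))
v=im[:,:,::-1].copy()
h=cv2.convexHull(proj(i,box(*r)).astype(np.float32)); cv2.polylines(v,[h.astype(np.int32)],True,(0,255,255),1); cv2.imwrite("pics/w1o.png",v)
```

```text
{'time': 2.2833, 'tcp_pos': [0.4726, -0.3096, 0.2589], 'eef_rot': [0.734, 0.6792, -0.0019, 0.002], 'contact_force': [0.545, -7.3489, 1.2471], 'width': 0.0855, 'joint_pos': [0.1078, 0.4087, 0.5177, 1.9649, -0.2632, 0.8312, 0.6909]}
{'time': 2.3333, 'tcp_pos': [0.4726, -0.3062, 0.2591], 'eef_rot': [0.7332, 0.68, -0.0015, 0.0009], 'contact_force': [-0.2252, -0.0367, 0.2039], 'width': 0.0853, 'joint_pos': [0.1042, 0.4064, 0.5154, 1.9674, -0.262, 0.8321, 0.6872]}
[ 0.4744 -0.2694  1.482 ] 0.059
```

View pics/w1o.png

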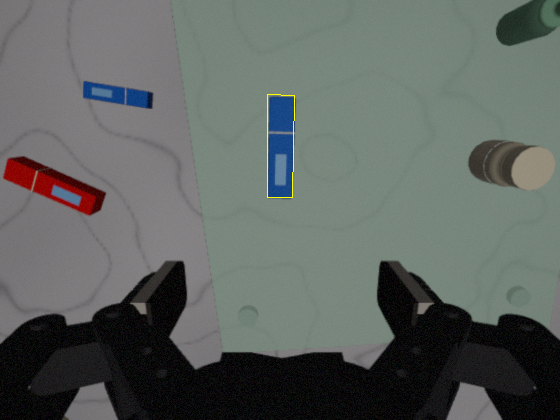

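The wrist view shows the large blue case at (281,146) with the fitted outline right on it. The small blue one at (118,95) and the red one at (55,185) are separate. I'll let the arm settle, measure again, and plan the grasp.

Run:
```python
from fit import *
from plan import plan
for _ in range(3): read_camera("wrist")
i,im=snap("wrist","pics/w2.png"); st()
m=bluemask(cv2.imread("pics/w2.png")); r,f=fitcase([(i,m)],[.474,-.269,5*1.5]); print(r.round(4),round(f,3))
a=np.degrees(r[2])-90; print(a)
plan([((r[0],r[1],.14),a),((r[0],r[1],.025),a)],vmax=.03)
```

```text
{'time': 2.5333, 'tcp_pos': [0.4743, -0.2987, 0.2595], 'eef_rot': [0.7297, 0.6838, 0.0001, -0.0004], 'contact_force': [0.1116, -0.156, -0.1473], 'width': 0.0851, 'joint_pos': [0.096, 0.4024, 0.51, 1.9709, -0.262, 0.8331, 0.6851]}
[ 0.4748 -0.2713  1.4616] 0.067
-6.25765960426682
[[0.014, -0.001, 0.06, -0.0, -0.0, 0.09], [0.013, -0.0, 0.06, -0.0, -0.0, 0.09], [0.014, -0.001, 0.059, -0.0, -0.0, 0.09], [0.013, -0.001, 0.06, -0.0, -0.0, 0.09], [0.014, -0.001, 0.06, -0.0, -0.0, 0.09]]
[[-0.0, -0.0, 0.072, -0.0, -0.0, -0.0], [-0.0, -0.0, 0.072, -0.0, -0.0, -0.0], [-0.0, -0.0, 0.071, -0.0, -0.0, -0.0], [-0.0, -0.0, 0.072, -0.0, -0.0, -0.0]]
9 [ 0.4749 -0.2712  0.0251] [ 7.449e-01  6.672e-01  1.000e-04 -4.000e-04]
```

Call:
drive_tool(steps=[[0.014,-0.001,0.06,0,0,0.09],[0.013,0,0.06,0,0,0.09],[0.014,-0.001,0.059,0,0,0.09],[0.013,-0.001,0.06,0,0,0.09],[0.014,-0.001,0.06,0,0,0.09]])

```text
time: 2.95
tcp_pos: [0.4756, -0.2703, 0.1396]
eef_rot: [0.744, 0.668, 0.001, 0.0]
contact_force: [0.5, 0.4, 0.9]
width: 0.0852
```

Run:
```python
from fit import *
from plan import plan
for _ in range(5): read_camera("wrist")
i,im=snap("wrist","pics/w3.png"); st()
m=bluemask(cv2.imread("pics/w3.png")); r,f=fitcase([(i,m)],[.4748,-.271,5*1.47]); print(r.round(4),round(f,3))
print(cv2.boundingRect(m))
a=np.degrees(r[2])-90; print(a)
plan([((r[0],r[1],.025),a)],vmax=.025)
```

```text
{'time': 3.25, 'tcp_pos': [0.4758, -0.2727, 0.1416], 'eef_rot': [0.745, 0.6671, 0.0005, 0.001], 'contact_force': [-0.0948, 0.3218, 0.1192], 'width': 0.0852, 'joint_pos': [0.1341, 0.5454, 0.4114, 2.1064, -0.4004, 0.5617, 0.7244]}
[ 0.4745 -0.2715  1.4644] 0.052
(261, 138, 38, 138)
-6.096768185665567
[[0.001, -0.001, 0.058, 0.0, 0.0, -0.01], [0.0, -0.001, 0.059, 0.0, 0.0, -0.01], [0.001, -0.0, 0.058, 0.0, 0.0, -0.01], [0.0, -0.001, 0.058, 0.0, 0.0, -0.01], [0.001, -0.001, 0.059, 0.0, 0.0, -0.01]]
5 [ 0.4746 -0.2714  0.0248] [7.433e-01 6.690e-01 5.000e-04 1.000e-03]
```

Call:
drive_tool(steps=[[0.001,-0.001,0.058,0,0,0],[0,-0.001,0.058,0,0,0],[0.001,0,0.058,0,0,0],[0,-0.001,0.058,0,0,0],[0.001,0,0.055,0,0,0]])

```text
time: 3.67
tcp_pos: [0.4751, -0.2717, 0.0258]
eef_rot: [0.745, 0.667, 0.001, 0.001]
contact_force: [0.7, -0.3, -0.4]
width: 0.0854
```

Call:
drive_tool(steps=[[0,0,0,0,0,0],[0,0,0,0,0,0],[0,0,0,0,0,0],[0,0,0,0,0,0],[0,0,0,0,0,0]], grip=1, grip_force=30)

```text
time: 4.08
tcp_pos: [0.4749, -0.2715, 0.027]
eef_rot: [0.745, 0.667, 0.001, 0.001]
contact_force: [-1.9, 0.1, 9.5]
width: 0.0273
```

Call:
drive_tool(steps=[[0,0,0,0,0,0],[0,0,0,0,0,0],[0,0,0,0,0,0],[0,0,0,0,0,0],[0,0,0,0,0,0]])

```text
time: 4.5
tcp_pos: [0.4748, -0.2715, 0.027]
eef_rot: [0.745, 0.667, 0.001, 0.001]
contact_force: [-0.8, 0.2, 7.5]
width: 0.0275
```

Run:
```python
from plan import *
plan([((.475,-.2715,.127),-6.2),((.512,-.01,.25),-16.6)],vmax=.035)
```

```text
[[-0.0, 0.0, -0.083, 0.01, 0.0, -0.01], [-0.0, 0.001, -0.084, 0.01, 0.0, -0.01], [-0.0, -0.0, -0.083, 0.01, 0.0, -0.01], [0.073, 0.002, -0.034, -0.0, 0.0, 0.2], [0.074, 0.001, -0.034, -0.0, 0.0, 0.2]]
[[0.073, -0.0, -0.035, -0.0, 0.0, 0.2], [0.073, -0.002, -0.034, -0.0, 0.0, 0.2], [0.073, -0.004, -0.034, -0.0, 0.0, 0.2], [0.074, -0.005, -0.034, -0.0, 0.0, 0.2], [0.073, -0.006, -0.035, -0.0, 0.0, 0.2]]
[[0.072, -0.008, -0.034, -0.0, 0.0, 0.2], [0.073, -0.009, -0.034, -0.0, 0.0, 0.2]]
12 [ 0.5121 -0.0101  0.2499] [ 8.011e-01  5.985e-01 -4.000e-04  2.000e-04]
```

Call:
drive_tool(steps=[[0,0,-0.04,0,0,0],[0,0.001,-0.084,0.02,0,-0.02],[0,0,-0.083,0.02,0,-0.02],[0,0,-0.043,0,0,0],[0.074,0.001,-0.034,0,0,0.2]])

```text
time: 4.92
tcp_pos: [0.4784, -0.2471, 0.1426]
eef_rot: [0.753, 0.659, -0.001, 0.002]
contact_force: [0.8, 0.3, -1.5]
width: 0.0275
```

Call:
drive_tool(steps=[[0.073,0,-0.035,0,0,0.2],[0.073,-0.002,-0.034,0,0,0.2],[0.073,-0.004,-0.034,0,0,0.2],[0.074,-0.005,-0.034,0,0,0.2],[0.073,-0.006,-0.035,0,0,0.2]])

```text
time: 5.33
tcp_pos: [0.4958, -0.0946, 0.2092]
eef_rot: [0.783, 0.622, -0.001, -0.001]
contact_force: [0.9, 0.3, -0.8]
width: 0.0272
```

Call:
drive_tool(steps=[[0.073,-0.008,-0.034,0,0,0.2],[0.073,-0.009,-0.034,0,0,0.2],[0.073,0.002,-0.034,0,0,0.2],[0,0,0,0,0,0],[0,0,0,0,0,0]])

```text
time: 5.75
tcp_pos: [0.5123, -0.0078, 0.2497]
eef_rot: [0.8, 0.601, -0.0, -0.001]
contact_force: [0.0, -1.3, -1.7]
width: 0.0274
```

Run:
```python
from fit import *
for _ in range(4): read_camera("wrist")
i,im=snap("wrist","pics/w4.png"); st()
json.dump({k:np.array(v).tolist() for k,v in i.items()},open("pics/w4.json","w"))
```

```text
{'time': 6.0, 'tcp_pos': [0.5112, -0.0112, 0.2484], 'eef_rot': [0.8016, 0.5979, -0.0017, -0.0014], 'contact_force': [-0.3862, -1.1611, -0.2448], 'width': 0.0275, 'joint_pos': [-0.5683, 0.378, 0.6557, 2.0882, -0.3258, 0.7799, 0.0001]}
```

View pics/w4.png

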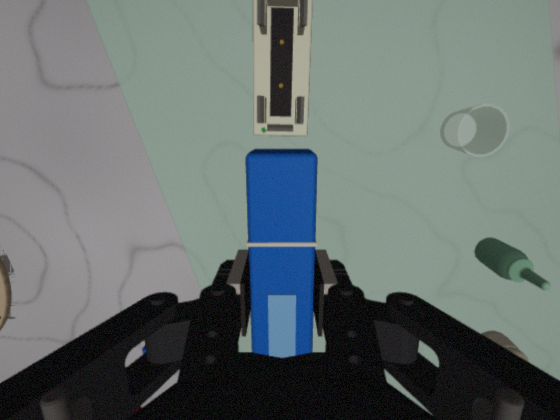

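The wrist view shows the case held squarely between the fingers, about (281,250). The cradle's near plate edge runs from (251,135) to (307,135), and the trough with its black bed is at (281,65). Next I'll fit the plate edges and check the case's offset in the hand.

```bash
cat > cr.py <<'E'
from fit import *
def cradle(i,bgr,dark=False):
    b,g,r=[cv2.GaussianBlur(bgr[...,k],(0,0),.8).astype(float) for k in range(3)]; d=r-g  # cream >0, glass <0
    def cross(v,rev):   # sub-pixel first rise through mid-level
        v=v[::-1] if rev else v; k=np.argmax(v>0)
        return k-1+(0-v[k-1])/(v[k]-v[k-1]) if 0<k else np.nan
    pl,pr,pe=[],[],[]
    for y in range(45,128):
        s=d[y,225:281]; pl.append((225+cross(s,False),y)); s=d[y,281:340]; pr.append((339-cross(s,True),y))
    for x in range(258,302):
        s=d[100:148,x]; pe.append((x,147-cross(s,True)))
    return [np.array([p for p in q if np.isfinite(p[0]+p[1])]) for q in(pl,pr,pe)]
E
python3 - <<'E'
from cr import *
i=json.load(open("pics/w4.json")); bgr=cv2.imread("pics/w4.png")
L,Rr,E=cradle(i,bgr)
print(len(L),L[::20].round(1).tolist(),Rr[::20].round(1).tolist(),E[::10].round(1).tolist())
W=[onz(i,q,.028)[:,:2] for q in(L,Rr,E)]
def res(p):
    c,s=np.cos(p[2]),np.sin(p[2]); o=[]
    for w,k,v in zip(W,(1,1,0),(.03,-.03,-.07)):
        q=w-p[:2]; o.append(((-s*q[:,0]+c*q[:,1]) if k else (c*q[:,0]+s*q[:,1]))-v)
    return np.concatenate(o)
f=least_squares(res,[.546,.105,1.281],loss='soft_l1',f_scale=.0005)
print(f.x.round(4),np.abs(res(f.x)).max(),[np.std(x).round(5) for x in np.split(res(f.x),np.cumsum([len(L),len(Rr)]))])
# case in hand
o=ctrl.observe(); q=R.from_quat(o["eef_rot"]); t=np.array(o["tcp_pos"])
for dz in(.007,):
    c=np.array([[sx*.055,sy*.014,dz-.026] for sx in(-1,1) for sy in(-1,1)])
    print(proj(i,q.apply(c)+t).round(1).tolist())
E
```

```text
83 [[253.4, 45.0], [253.3, 65.0], [253.5, 85.0], [253.5, 105.0], [253.8, 125.0]] [[309.5, 45.0], [308.5, 65.0], [307.0, 85.0], [304.0, 105.0], [292.0, 125.0]] [[258.0, 134.0], [268.0, 130.5], [278.0, 134.0], [288.0, 132.0], [298.0, 134.5]]
[0.5462 0.1131 1.2738] 0.028134713425245594 [np.float64(0.00157), np.float64(0.00469), np.float64(0.00558)]
[[252.0, 388.1], [310.6, 388.1], [245.1, 154.8], [317.8, 154.8]]
```

Run:
```python
from cr import *
i=json.load(open("pics/w4.json")); bgr=cv2.imread("pics/w4.png")
for y in(60,100,128): print(y,[tuple(int(v) for v in bgr[y,x]) for x in(240,248,252,256,260,300,304,308,312,318)])
b=bgr[...,0].astype(float); r=cv2.GaussianBlur(bgr[...,2],(0,0),1).astype(float); g=cv2.GaussianBlur(bgr[...,1],(0,0),1).astype(float)
# red channel gradient edges
def step(v,sign): 
    d=np.gradient(v)*sign; k=int(np.argmax(d)); 
    w=d[max(0,k-2):k+3].clip(0); return (w*np.arange(max(0,k-2),max(0,k-2)+len(w))).sum()/w.sum()
L=np.array([(240+step(r[y,240:262],1),y) for y in range(40,128)])
Q=np.array([(298+step(r[y,298:322],-1),y) for y in range(40,128)])
E=np.array([(x,124+step(r[124:146,x],-1)) for x in range(256,304)])
print(L[::20].round(1).tolist(),Q[::20].round(1).tolist(),E[::8].round(1).tolist())
W=[onz(i,q,.028)[:,:2] for q in(L,Q,E)]
def res(p):
    c,s=np.cos(p[2]),np.sin(p[2]); o=[]
    for w,k,v in zip(W,(1,1,0),(.03,-.03,-.07)):
        q=w-p[:2]; o.append(((-s*q[:,0]+c*q[:,1]) if k else (c*q[:,0]+s*q[:,1]))-v)
    return np.concatenate(o)
f=least_squares(res,[.546,.105,1.281],loss='soft_l1',f_scale=.0005)
print(f.x.round(4),[(x.mean().round(5),np.std(x).round(5)) for x in np.split(res(f.x),np.cumsum([len(L),len(Q)]))])
m=bluemask(bgr)
for y in(160,180,200,220,240): xs=np.where(m[y])[0]; print(y,xs.min(),xs.max())
print([int(np.where(m[100:,x])[0].min()+100) for x in(255,270,281,300)])
print(i["origin"],R.from_quat(i["orientation"]).apply([0,0,1]))
```

```text
60 [(143, 152, 137), (142, 152, 137), (145, 155, 142), (152, 170, 172), (152, 170, 172), (152, 169, 170), (150, 170, 170), (149, 168, 168), (144, 154, 138), (142, 153, 138)]
100 [(144, 153, 138), (142, 153, 136), (139, 150, 135), (135, 151, 153), (59, 66, 70), (59, 62, 61), (127, 141, 142), (125, 139, 138), (145, 155, 137), (145, 154, 138)]
128 [(144, 154, 138), (142, 153, 137), (142, 153, 140), (153, 172, 172), (152, 172, 170), (156, 174, 173), (154, 173, 170), (140, 151, 136), (144, 154, 139), (144, 152, 137)]
[[253.5, 40.0], [253.3, 60.0], [253.4, 80.0], [253.0, 100.0], [253.0, 120.0]] [[309.7, 40.0], [308.7, 60.0], [308.0, 80.0], [307.7, 100.0], [307.3, 120.0]] [[256.0, 133.8], [264.0, 127.4], [272.0, 124.6], [280.0, 124.6], [288.0, 124.7], [296.0, 134.7]]
[0.5483 0.119  1.2643] [(np.float64(-0.00084), np.float64(0.00031)), (np.float64(0.0008), np.float64(0.00025)), (np.float64(-0.00309), np.float64(0.00475))]
160 246 316
180 246 316
200 247 315
220 248 315
240 248 314
[149, 149, 149, 149]
[0.5307059487726655, 0.052151205663650294, 0.39211266305664466] [-0.07913528 -0.25135013 -0.96465575]
```

Run:
```python
from fit import *
i=json.load(open("pics/w4.json")); bgr=cv2.imread("pics/w4.png")
r=cv2.GaussianBlur(bgr[...,2],(0,0),1).astype(float)
def step(v,sign): 
    d=np.gradient(v)*sign; k=int(np.argmax(d)); a=max(0,k-2)
    w=d[a:k+3].clip(0); return (w*np.arange(a,a+len(w))).sum()/w.sum()
L=np.array([(240+step(r[y,240:262],1),y) for y in range(40,128)])
Q=np.array([(298+step(r[y,298:322],-1),y) for y in range(40,128)])
E=np.array([(x,130+step(r[130:146,x],-1)) for x in [*range(255,258),*range(294,305)]])
print(E.round(1)[:,1])
for dz in(0,-.005,-.01):
    W=[onz(i,q,.028+dz)[:,:2] for q in(L,Q,E)]
    def res(p):
        c,s=np.cos(p[2]),np.sin(p[2]); o=[]
        for w,k,v in zip(W,(1,1,0),(.03,-.03,-.07)):
            q=w-p[:2]; o.append(((-s*q[:,0]+c*q[:,1]) if k else (c*q[:,0]+s*q[:,1]))-v)
        return np.concatenate(o)
    f=least_squares(res,[.546,.105,1.281],loss='soft_l1',f_scale=.0005)
    print(dz,f.x.round(4),[(x.mean().round(5),np.std(x).round(5)) for x in np.split(res(f.x),np.cumsum([len(L),len(Q)]))])
# scale check with the case at rest, image w1-like (w1.json slightly moving)
i1=json.load(open("pics/w1.json")); m=bluemask(cv2.imread("pics/w1.png"))
for z0 in(.02,.015,.01,.005): p,c=fitcase([(i1,m)],[.4745,-.271,5*1.47],z0); print(z0,p.round(4),round(c,4))
# predicted trough edges at cradle fit
```

```text
[133.7 133.8 133.9 134.7 134.7 134.7 134.7 134.7 134.7 134.7 134.7 134.8
 134.8 134.9]
0 [0.5454 0.1098 1.2637] [(np.float64(-0.00084), np.float64(0.0003)), (np.float64(0.00081), np.float64(0.00026)), (np.float64(0.0), np.float64(6e-05))]
-0.005 [0.5454 0.1097 1.2623] [(np.float64(-0.00043), np.float64(0.00028)), (np.float64(0.00042), np.float64(0.00028)), (np.float64(0.0), np.float64(4e-05))]
-0.01 [0.5453 0.1096 1.2619] [(np.float64(-2e-05), np.float64(0.00028)), (np.float64(2e-05), np.float64(0.00029)), (np.float64(0.0), np.float64(4e-05))]
0.02 [ 0.4744 -0.2704  1.4813] 0.0577
0.015 [ 0.4744 -0.2707  1.4792] 0.0363
0.01 [ 0.4747 -0.2708  1.4659] 0.0235
0.005 [ 0.4746 -0.2712  1.4649] 0.023
```

Run:
```python
from plan import *
plan([((.643,.016,.25),-17.5)],vmax=.035)
```

```text
[[0.04, 0.074, -0.001, -0.01, 0.0, 0.04], [0.04, 0.074, -0.002, -0.01, 0.0, 0.04], [0.04, 0.074, -0.001, -0.01, 0.0, 0.04], [0.041, 0.074, -0.001, -0.01, 0.0, 0.04]]
4 [0.6432 0.016  0.25  ] [ 8.063e-01  5.915e-01 -5.000e-04  2.000e-04]
```

Call:
drive_tool(steps=[[0.04,0.074,-0.001,-0.01,0,0.04],[0.04,0.074,-0.002,-0.01,0,0.04],[0.04,0.074,-0.001,-0.01,0,0.04],[0.041,0.074,-0.001,-0.01,0,0.04],[0,0,0,0,0,0]])

```text
time: 6.42
tcp_pos: [0.649, 0.0185, 0.2492]
eef_rot: [0.805, 0.593, 0.001, 0.001]
contact_force: [-0.4, 0.6, 0.5]
width: 0.0271
```

Run:
```python
from fit import *
for _ in range(6): read_camera("wrist")
i,im=snap("wrist","pics/w5.png"); st()
json.dump({k:np.array(v).tolist() for k,v in i.items()},open("pics/w5.json","w"))
```

```text
{'time': 6.7667, 'tcp_pos': [0.6428, 0.0168, 0.2504], 'eef_rot': [0.8061, 0.5918, -0.0003, 0.0], 'contact_force': [0.203, -0.2077, -0.8551], 'width': 0.0275, 'joint_pos': [-0.5165, 0.5438, 0.6233, 1.8039, -0.3889, 0.9196, -0.0255]}
```

View pics/w5.png

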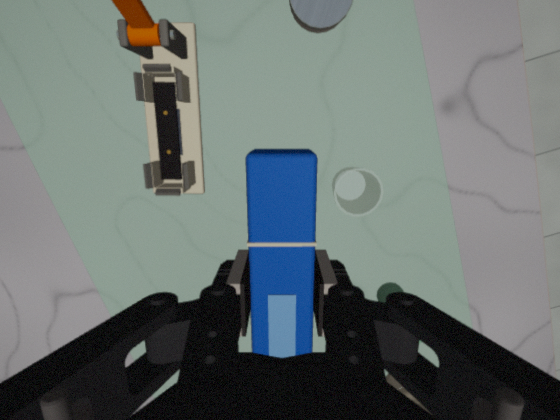

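The cradle is now fully in view: the plate's right edge runs (194,24) to (203,192), so both plate ends are visible. I'll take x from the midpoint of the two ends, which cancels any scale error, and y from the earlier centred view.

Run:
```python
from fit import *
i=json.load(open("pics/w5.json")); bgr=cv2.imread("pics/w5.png")
r=cv2.GaussianBlur(bgr[...,2],(0,0),.8).astype(float)
def step(v,sign): 
    d=np.gradient(v)*sign; k=int(np.argmax(d)); a=max(0,k-2)
    w=d[a:k+3].clip(0); return (w*np.arange(a,a+len(w))).sum()/w.sum()
N=np.array([(x,182+step(r[182:204,x],-1)) for x in range(190,201)])
F=np.array([(x,14+step(r[14:34,x],1)) for x in range(178,192)])
S=np.array([(188+step(r[y,188:216],-1),y) for y in range(35,185)])
print(N.round(1).tolist()[::3],F.round(1).tolist()[::3],S.round(1).tolist()[::30])
y4=1.2635
for th in(1.2635,1.27,1.28):
  u=np.array([np.cos(th),np.sin(th)]); v=np.array([-u[1],u[0]])
  n=onz(i,N,.028)[:,:2]@u; f=onz(i,F,.028)[:,:2]@u
  print(th,"len",f.mean()-n.mean(),"slopes",np.ptp(n).round(5),np.ptp(f).round(5),"centre-based x0",(n.mean()+f.mean())/2-.02,"near-based",n.mean()+.07, "w4:",np.array([.5454,.1098])@u,"side z.02/.028 y0",[(onz(i,S,z)[:,:2]@v).mean()+.03 for z in(.02,.028)],"w4 y",np.array([.5454,.1098])@v)
p=onz(i,S,.022)[:,:2]; d=np.polyfit(p[:,1],p[:,0],1); print("yaw side",np.arctan2(1,d[0]))
# bed black strip: center line and ends
```

```text
[[190.0, 192.5], [193.0, 192.5], [196.0, 192.6], [199.0, 192.6]] [[178.0, 22.7], [181.0, 22.7], [184.0, 22.8], [187.0, 22.7], [190.0, 22.7]] [[193.7, 35.0], [195.2, 65.0], [196.8, 95.0], [198.6, 125.0], [200.4, 155.0]]
1.2635 len 0.17785112603075784 slopes 0.00011 0.00015 centre-based x0 0.2684794268485265 near-based 0.2695538638331476 w4: 0.26963048308447357 side z.02/.028 y0 [np.float64(-0.4836643261379642), np.float64(-0.4856741418024846)] w4 y -0.48663806118267544
1.27 len 0.17784275943073652 slopes 0.00013 0.00019 centre-based x0 0.2651781803459017 near-based 0.2662568006305334 w4: 0.26646166203666805 side z.02/.028 y0 [np.float64(-0.48554444203113045), np.float64(-0.48755219140611816)] w4 y -0.48838036678869123
1.28 len 0.17781521598471509 slopes 0.00022 0.0003 centre-based x0 0.2600758614972559 near-based 0.26116825350489836 w4: 0.26156461679302545 side z.02/.028 y0 [np.float64(-0.48839436819904347), np.float64(-0.49039877306002566)] w4 y -0.4910205201841545
yaw side 1.2612362609035708
```

The yaw is 1.2625 and the cradle centre is about (0.5452, 0.1082). Insets agree in both views, so the edges are rounded by about 1 mm. In hand, the case's front-bottom edge is predicted at row 149.6 and seen at 149, so its offset is about 0. Next is a move over the trough.

Run:
```python
from plan import *
plan([((.5452,.1082,.22),-17.66),((.5452,.1082,.085),-17.66)],vmax=.03)
```

```text
[[0.029, -0.06, 0.015, -0.0, 0.0, 0.01], [0.029, -0.06, 0.015, -0.0, 0.0, 0.01], [0.029, -0.061, 0.016, -0.0, 0.0, 0.01], [0.029, -0.06, 0.015, -0.0, 0.0, 0.01], [0.028, -0.06, 0.015, -0.0, 0.0, 0.01]]
[[0.0, -0.0, 0.067, -0.0, 0.0, -0.0], [0.0, -0.0, 0.068, -0.0, 0.0, -0.0], [0.0, -0.0, 0.067, -0.0, 0.0, -0.0], [0.0, -0.0, 0.068, -0.0, 0.0, -0.0], [0.001, -0.0, 0.067, -0.0, 0.0, -0.0]]
10 [0.5454 0.1083 0.0852] [ 8.075e-01  5.898e-01 -3.000e-04  0.000e+00]
```

Call:
drive_tool(steps=[[0.029,-0.06,0.015,0,0,0.01],[0.029,-0.06,0.015,0,0,0.01],[0.029,-0.061,0.016,0,0,0.01],[0.029,-0.06,0.015,0,0,0.01],[0.028,-0.06,0.015,0,0,0.01]])

```text
time: 7.18
tcp_pos: [0.5446, 0.1091, 0.2198]
eef_rot: [0.807, 0.59, 0.0, 0.0]
contact_force: [0.5, -0.5, -0.1]
width: 0.0274
```

Call:
drive_tool(steps=[[0,0,0.04,0,0,0],[0,0,0.067,0,0,0],[0,0,0.067,0,0,0],[0,0,0.067,0,0,0],[0,0,0.067,0,0,0]])

```text
time: 7.6
tcp_pos: [0.5457, 0.1086, 0.096]
eef_rot: [0.807, 0.59, 0.0, 0.0]
contact_force: [0.3, 0.2, -0.9]
width: 0.0276
```

Call:
drive_tool(steps=[[0,0,0.03,0,0,0],[0,0,0,0,0,0],[0,0,0,0,0,0],[0,0,0,0,0,0],[0,0,0,0,0,0]])

```text
time: 8.02
tcp_pos: [0.5467, 0.1086, 0.0858]
eef_rot: [0.807, 0.59, 0.001, 0.001]
contact_force: [0.7, 0.1, -0.7]
width: 0.0272
```

Run:
```python
from plan import *
a,_=snap("scene","pics/s2.png"); b,_=snap("side","pics/d2.png"); c,_=snap("wrist","pics/w6.png"); st()
s=cv2.imread('pics/scene0.png')
S=cv2.imread('pics/s2.png')[95:235,290:430];D=cv2.imread('pics/d2.png')[70:210,230:370];W=cv2.imread('pics/w6.png')
f=lambda x:cv2.resize(x,(380,380),interpolation=cv2.INTER_CUBIC)
cv2.imwrite('pics/c2.png',np.hstack([f(S),f(W[60:400,110:450])]))
plan([((.5452,.1082,.0635),-17.66)],vmax=.01)
```

```text
{'time': 8.1667, 'tcp_pos': [0.5465, 0.1088, 0.0854], 'eef_rot': [0.8071, 0.5904, 0.0005, 0.0005], 'contact_force': [0.6853, 0.7957, 0.0509], 'width': 0.0271, 'joint_pos': [-0.5873, 0.6534, 0.4326, 2.1224, -0.5828, 0.4804, -0.0149]}
[[-0.001, -0.001, 0.018, 0.0, -0.0, 0.0], [-0.001, -0.001, 0.019, 0.0, -0.0, 0.0], [-0.0, -0.001, 0.018, 0.0, -0.0, 0.0]]
3 [0.5452 0.1084 0.0634] [8.071e-01 5.904e-01 5.000e-04 5.000e-04]
```

View pics/c2.png

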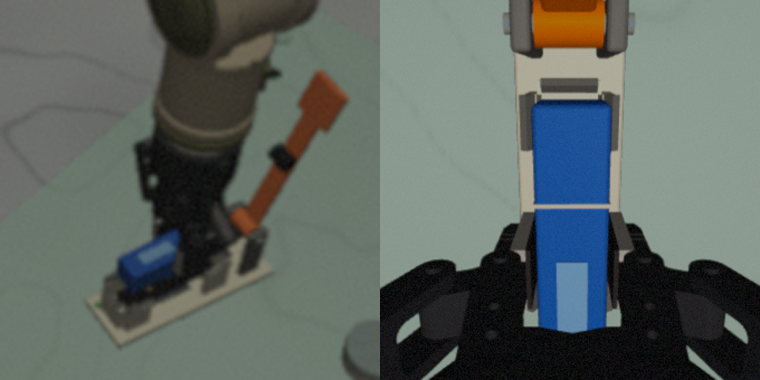

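The close view shows the case centred over the trough between the cheeks, about 1 mm to the right of the plate's centre line. The planned correction covers that. I'll lower it by feel.

Call:
drive_tool(steps=[[-0.001,-0.001,0.018,0,0,0],[-0.001,-0.001,0.018,0,0,0],[0,-0.001,0.018,0,0,0],[0,0,0,0,0,0],[0,0,0,0,0,0]])

```text
time: 8.58
tcp_pos: [0.5443, 0.1079, 0.0621]
eef_rot: [0.807, 0.59, -0.001, -0.0]
contact_force: [0.3, -0.2, -0.4]
width: 0.0272
```

Call:
drive_tool(steps=[[0,0,0.005,0,0,0],[0,0,0,0,0,0],[0,0,0,0,0,0],[0,0,0,0,0,0],[0,0,0,0,0,0]])

```text
time: 9.0
tcp_pos: [0.5448, 0.1081, 0.061]
eef_rot: [0.807, 0.59, -0.0, 0.0]
contact_force: [-0.8, 0.2, -0.4]
width: 0.0275
```

Call:
drive_tool(steps=[[0,0,0.003,0,0,0],[0,0,0,0,0,0],[0,0,0,0,0,0],[0,0,0,0,0,0],[0,0,0,0,0,0]])

```text
time: 9.42
tcp_pos: [0.5447, 0.1081, 0.0597]
eef_rot: [0.807, 0.59, -0.0, 0.0]
contact_force: [-0.6, 0.7, -0.7]
width: 0.0275
```

Call:
drive_tool(steps=[[0,0,0.003,0,0,0],[0,0,0,0,0,0],[0,0,0,0,0,0],[0,0,0,0,0,0],[0,0,0,0,0,0]])

```text
time: 9.83
tcp_pos: [0.5447, 0.1081, 0.0585]
eef_rot: [0.807, 0.59, -0.0, 0.0]
contact_force: [-0.1, -0.2, -0.1]
width: 0.0275
```

Call:
drive_tool(steps=[[0,0,0.003,0,0,0],[0,0,0,0,0,0],[0,0,0,0,0,0],[0,0,0,0,0,0],[0,0,0,0,0,0]])

```text
time: 10.25
tcp_pos: [0.5447, 0.1081, 0.0573]
eef_rot: [0.807, 0.59, -0.0, 0.0]
contact_force: [-0.7, 1.1, -0.7]
width: 0.0272
```

Call:
drive_tool(steps=[[0,0,0.003,0,0,0],[0,0,0,0,0,0],[0,0,0,0,0,0],[0,0,0,0,0,0],[0,0,0,0,0,0]])

```text
time: 10.67
tcp_pos: [0.5447, 0.1081, 0.0561]
eef_rot: [0.807, 0.59, -0.0, 0.0]
contact_force: [0.5, 0.4, -1.0]
width: 0.0274
```

Call:
drive_tool(steps=[[0,0,0.003,0,0,0],[0,0,0,0,0,0],[0,0,0,0,0,0],[0,0,0,0,0,0],[0,0,0,0,0,0]])

```text
time: 11.08
tcp_pos: [0.5447, 0.108, 0.0549]
eef_rot: [0.807, 0.59, -0.0, 0.0]
contact_force: [-0.5, 0.7, -0.5]
width: 0.0276
```

Call:
drive_tool(steps=[[0,0,0.003,0,0,0],[0,0,0,0,0,0],[0,0,0,0,0,0],[0,0,0,0,0,0],[0,0,0,0,0,0]])

```text
time: 11.5
tcp_pos: [0.5448, 0.1081, 0.0538]
eef_rot: [0.807, 0.59, -0.0, 0.0]
contact_force: [-0.7, -0.2, 2.1]
width: 0.0276
```

Contact: Fz rose to 2.1 N at z = 0.0538, which is the bed preload. Releasing.

Call:
drive_tool(steps=[[0,0,0,0,0,0],[0,0,0,0,0,0],[0,0,0,0,0,0],[0,0,0,0,0,0],[0,0,0,0,0,0]], grip=-1)

```text
time: 11.92
tcp_pos: [0.5447, 0.1081, 0.0536]
eef_rot: [0.807, 0.59, -0.0, 0.0]
contact_force: [-0.4, -0.8, 0.7]
width: 0.0843
```

Call:
drive_tool(steps=[[0,0,-0.02,0,0,0],[0,0,-0.07,0,0,0],[0,0,-0.1,0,0,0],[0,0,-0.1,0,0,0],[0,0,-0.1,0,0,0]])

```text
time: 12.33
tcp_pos: [0.5441, 0.1077, 0.2117]
eef_rot: [0.807, 0.59, -0.001, 0.0]
contact_force: [1.2, 1.1, 0.2]
width: 0.0855
```

Call:
drive_tool(steps=[[0,0,-0.1,0,0,0],[0,0,-0.05,0,0,0],[-0.04,0,0,0,0,0],[-0.05,0,0,0,0,0],[0,0,0,0,0,0]])

```text
time: 12.75
tcp_pos: [0.5321, 0.0701, 0.2705]
eef_rot: [0.808, 0.589, -0.0, 0.0]
contact_force: [-0.2, -1.5, -0.6]
width: 0.0857
```

Run:
```python
from fit import *
for _ in range(3): read_camera("wrist")
i,im=snap("wrist","pics/w7.png"); st()
json.dump({k:np.array(v).tolist() for k,v in i.items()},open("pics/w7.json","w"))
m=bluemask(cv2.imread("pics/w7.png")); r,f=fitcase([(i,m)],[.545,.108,5*1.26],.0468); print(r.round(4),f)
```

```text
{'time': 12.95, 'tcp_pos': [0.5336, 0.0742, 0.2695], 'eef_rot': [0.8072, 0.5903, -0.0005, 0.0], 'contact_force': [0.6611, 0.2764, -0.1282], 'width': 0.085, 'joint_pos': [-0.7457, 0.3931, 0.6983, 2.0113, -0.3328, 0.8516, -0.17]}
[0.5448 0.108  1.2551] 0.05120814880673973
```

View pics/w7.png

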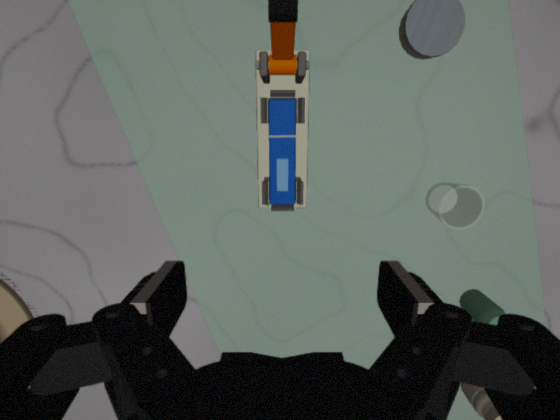

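The picture shows the case seated in the trough, outline (268,95) to (298,205), centred with the clamp still open. The fit gives (0.5448, 0.1080), yaw 1.255. Now I'll shut the gripper, pass over the clamp, and come down behind the paddle.

```bash
cat >> plan.py <<'E'
C=np.array([.5450,.1081]); TH=1.2625; U=np.array([np.cos(TH),np.sin(TH)])
def cw(x,z): return (*(C+x*U),z)
E
python3 - <<'E'
from plan import *
plan([(cw(-.035,.315),-17.66),(cw(.215,.315),-17.66),(cw(.215,.20),-17.66)],vmax=.038)
E
```

```text
[[0.001, 0.001, -0.057, -0.0, 0.0, 0.0], [0.001, 0.0, -0.057, -0.0, 0.0, 0.0], [0.089, 0.0, -0.0, -0.0, 0.0, 0.0], [0.089, 0.0, -0.0, -0.0, 0.0, 0.0], [0.09, 0.0, -0.0, -0.0, 0.0, 0.0]]
[[0.089, 0.0, -0.0, -0.0, 0.0, 0.0], [0.089, 0.0, -0.0, -0.0, 0.0, 0.0], [0.089, 0.001, -0.0, -0.0, 0.0, 0.0], [0.09, -0.0, -0.0, -0.0, 0.0, 0.0], [-0.0, -0.0, 0.072, -0.0, 0.0, 0.0]]
[[-0.0, -0.0, 0.072, -0.0, 0.0, 0.0], [-0.0, -0.0, 0.071, -0.0, 0.0, 0.0], [-0.0, -0.0, 0.072, -0.0, 0.0, 0.0]]
13 [0.6103 0.313  0.2001] [ 8.072e-01  5.903e-01 -5.000e-04  0.000e+00]
```

Call:
drive_tool(steps=[[0.001,0.001,-0.057,0,0,0],[0.001,0,-0.057,0,0,0],[0,0,0,0,0,0],[0.089,0,0,0,0,0],[0.09,0,0,0,0,0]], grip=1)

```text
time: 13.37
tcp_pos: [0.5564, 0.1425, 0.3157]
eef_rot: [0.808, 0.589, 0.0, 0.0]
contact_force: [0.5, 0.5, -1.3]
width: 0.0256
```

Call:
drive_tool(steps=[[0.089,0,0,0,0,0],[0.089,0,0,0,0,0],[0.089,0.001,0,0,0,0],[0.09,0,0,0,0,0],[0.089,0,0,0,0,0]])

```text
time: 13.78
tcp_pos: [0.6105, 0.3154, 0.314]
eef_rot: [0.807, 0.591, -0.001, 0.0]
contact_force: [0.5, -0.8, -0.3]
width: 0.0
```

Call:
drive_tool(steps=[[0,0,0,0,0,0],[0,0,0.072,0,0,0],[0,0,0.072,0,0,0],[0,0,0.072,0,0,0],[0,0,0.072,0,0,0]])

```text
time: 14.2
tcp_pos: [0.61, 0.3131, 0.1977]
eef_rot: [0.807, 0.591, -0.001, 0.0]
contact_force: [0.1, 0.3, -0.1]
width: -0.0
```

Run:
```python
from plan import *
i,_=snap("side","pics/d3.png"); j,_=snap("scene","pics/s3.png"); st()
d=cv2.imread('pics/d3.png')[60:220,230:390]; s=cv2.imread('pics/s3.png')[80:240,310:470]
f=lambda x:cv2.resize(x,(395,395),interpolation=cv2.INTER_CUBIC)
cv2.imwrite('pics/c3.png',np.hstack([f(d),f(s)]))
```

```text
{'time': 14.3, 'tcp_pos': [0.6076, 0.3124, 0.1946], 'eef_rot': [0.8069, 0.5907, -0.0045, -0.0003], 'contact_force': [-0.2972, 0.5891, 0.3847], 'width': 0.0, 'joint_pos': [-0.9253, 0.6588, 0.6027, 1.7541, -0.4634, 0.8845, -0.424]}
```

View pics/c3.png

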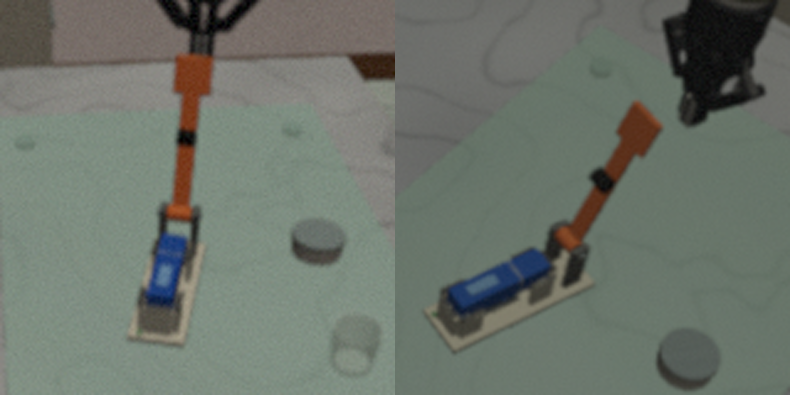

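The fingers are shut and stand just beyond the paddle (left view (200,45), right view (690,110)), in line with the arm. Clear to push. I'll swing it over along the arc down to about 0.3 rad.

Run:
```python
from plan import *
def p(t,r=.15,o=.010): return cw(.085-r*np.cos(t)+.008*np.sin(t)+o, .08+r*np.sin(t)+.008*np.cos(t))
w=[(cw(.19,.215),-17.66),(cw(.104,.22),-17.66)]+[(p(t),-17.66) for t in(1.4,1.25,1.1,.95,.8,.65,.5,.35)]
w[2]=(p(1.4,.145),-17.66)
plan(w,vmax=.024)
```

```text
[[-0.03, 0.003, -0.025, -0.03, 0.04, 0.01], [-0.029, 0.003, -0.026, -0.03, 0.04, 0.01], [-0.054, -0.0, -0.003, 0.0, -0.0, -0.0], [-0.054, -0.0, -0.003, 0.0, -0.0, -0.0], [-0.054, -0.0, -0.003, 0.0, -0.0, -0.0]]
[[-0.053, -0.0, -0.003, 0.0, -0.0, -0.0], [-0.032, -0.0, -0.006, 0.0, -0.0, -0.0], [-0.033, -0.0, -0.005, 0.0, -0.0, -0.0], [-0.057, -0.0, -0.002, 0.0, -0.01, -0.01], [-0.053, -0.0, 0.019, 0.0, 0.0, 0.0]]
[[-0.05, -0.0, 0.027, 0.0, 0.0, 0.0], [-0.045, -0.0, 0.034, 0.0, 0.0, 0.0], [-0.039, -0.0, 0.04, 0.0, 0.0, 0.0], [-0.033, -0.0, 0.045, 0.0, 0.0, 0.0], [-0.026, -0.0, 0.05, 0.0, 0.0, 0.0]]
15 [0.532  0.0671 0.139 ] [8.072e-01 5.903e-01 0.000e+00 1.000e-04]
```

Call:
drive_tool(steps=[[-0.03,0,-0.02,0,0,0],[-0.03,0,-0.02,0,0,0],[-0.054,0,-0.003,0,0,0],[-0.054,0,-0.003,0,0,0],[-0.054,0,-0.003,0,0,0]])

```text
time: 14.72
tcp_pos: [0.5854, 0.2277, 0.2238]
eef_rot: [0.807, 0.59, 0.004, 0.0]
contact_force: [2.2, 5.0, 4.6]
width: -0.0002
```

Call:
drive_tool(steps=[[-0.053,0,-0.003,0,0,0],[-0.032,0,-0.006,0,0,0],[-0.033,0,-0.005,0,0,0],[0,0,0,0,0,0],[0,0,0,0,0,0]])

```text
time: 15.13
tcp_pos: [0.5695, 0.1822, 0.2265]
eef_rot: [0.808, 0.59, 0.0, 0.0]
contact_force: [1.1, 0.4, -0.9]
width: -0.0002
```

Call:
drive_tool(steps=[[-0.05,0,0.022,0,0,0],[-0.05,0,0.027,0,0,0],[-0.045,0,0.034,0,0,0],[-0.039,0,0.04,0,0,0],[0,0,0,0,0,0]])

```text
time: 15.55
tcp_pos: [0.546, 0.1105, 0.1747]
eef_rot: [0.808, 0.589, -0.002, 0.0]
contact_force: [-0.5, -0.5, 0.0]
width: -0.0001
```

Run:
```python
from plan import *
st()
def p(t,r=.15,o=.010): return cw(.085-r*np.cos(t)+.008*np.sin(t)+o, .08+r*np.sin(t)+.008*np.cos(t))
for t in(1,.9,.8,.7,.6): print(t,np.round(p(t),4))
plan([(p(t),-17.66) for t in(.7,.6,.5,.4,.3)],vmax=.022)
```

```text
{'time': 15.55, 'tcp_pos': [0.546, 0.1105, 0.1747], 'eef_rot': [0.8079, 0.5893, -0.0016, 0.0004], 'contact_force': [-0.488, -0.4787, 0.0273], 'width': -0.0001, 'joint_pos': [-0.6957, 0.5342, 0.5776, 2.0639, -0.4589, 0.6727, -0.1253]}
1 [0.5513 0.1278 0.2105]
0.9 [0.5474 0.1157 0.2025]
0.8 [0.5439 0.1045 0.1932]
0.7 [0.5406 0.0942 0.1828]
0.6 [0.5376 0.085  0.1713]
[[-0.043, -0.001, -0.02, -0.01, 0.03, -0.02], [-0.024, 0.0, 0.029, -0.0, 0.0, -0.0], [-0.022, 0.0, 0.031, -0.0, 0.0, -0.0], [-0.018, 0.0, 0.032, -0.0, 0.0, -0.0], [-0.014, 0.0, 0.035, -0.0, 0.0, -0.0]]
5 [0.5309 0.0645 0.132 ] [ 8.073e-01  5.901e-01 -1.000e-04 -1.000e-04]
```

Run:
```python
from plan import *
read_camera("side"); snap("side","pics/d4.png"); st()
def p(t,r=.15,o=.010): return cw(.085-r*np.cos(t)+.008*np.sin(t)+o, .08+r*np.sin(t)+.008*np.cos(t))
plan([(p(t),-17.66) for t in(.6,.5,.4,.3)],vmax=.02)
```

```text
{'time': 15.65, 'tcp_pos': [0.5471, 0.1131, 0.176], 'eef_rot': [0.8073, 0.5901, -0.0009, 0.0001], 'contact_force': [0.8146, 0.7746, 0.9728], 'width': 0.0001, 'joint_pos': [-0.6986, 0.5334, 0.5773, 2.0601, -0.458, 0.676, -0.1283]}
[[-0.037, -0.001, 0.006, -0.0, 0.01, -0.0], [-0.037, -0.0, 0.006, -0.0, 0.01, -0.0], [-0.021, -0.0, 0.031, -0.01, -0.01, -0.0], [-0.019, -0.0, 0.033, 0.0, 0.0, -0.0], [-0.014, -0.0, 0.034, 0.0, 0.0, -0.0]]
5 [0.5312 0.0644 0.132 ] [ 8.073e-01  5.901e-01 -2.000e-04  2.000e-04]
```

Call:
drive_tool(steps=[[-0.037,0,0.006,0,0,0],[-0.037,0,0.006,0,0,0],[-0.021,0,0.031,0,0,0],[-0.019,0,0.033,0,0,0],[0,0,0,0,0,0]])

```text
time: 16.07
tcp_pos: [0.5333, 0.0695, 0.1451]
eef_rot: [0.807, 0.59, -0.001, 0.0]
contact_force: [0.8, 0.7, 0.4]
width: -0.0003
```

Run:
```python
from plan import *
read_camera("side"); i,_=snap("scene","pics/s5.png"); st()
def p(t,r=.15,o=.010): return cw(.085-r*np.cos(t)+.008*np.sin(t)+o, .08+r*np.sin(t)+.008*np.cos(t))
plan([(p(t),-17.66) for t in(.3,.25,.2)],vmax=.012)
for t in(.3,.2,.15,.1,.05,0,-.05): print(t,np.round(p(t),4))
```

```text
{'time': 16.1667, 'tcp_pos': [0.5337, 0.0704, 0.1461], 'eef_rot': [0.807, 0.5906, -0.0003, 0.0001], 'contact_force': [0.71, 1.3515, 0.553], 'width': -0.0003, 'joint_pos': [-0.5963, 0.5507, 0.5258, 2.1276, -0.4958, 0.5838, -0.0201]}
[[-0.008, -0.001, 0.018, -0.0, 0.0, 0.01], [-0.009, -0.001, 0.017, -0.0, 0.0, 0.01], [-0.006, 0.0, 0.018, -0.0, 0.01, -0.01], [-0.005, 0.0, 0.018, -0.0, -0.0, 0.0]]
4 [0.5296 0.06   0.1177] [ 8.073e-01  5.902e-01  1.000e-04 -2.000e-04]
0.3 [0.5311 0.0643 0.132 ]
0.2 [0.5297 0.0601 0.1176]
0.15 [0.5292 0.0584 0.1103]
0.1 [0.5288 0.0572 0.1029]
0.05 [0.5285 0.0563 0.0955]
0 [0.5283 0.0557 0.088 ]
-0.05 [0.5282 0.0555 0.0805]
```

Call:
drive_tool(steps=[[-0.008,0,0.018,0,0,0],[-0.009,0,0.017,0,0,0],[-0.006,0,0.018,0,0,0],[-0.005,0,0.018,0,0,0],[0,0,0,0,0,0]])

```text
time: 16.58
tcp_pos: [0.5295, 0.0584, 0.1161]
eef_rot: [0.807, 0.59, -0.001, 0.0]
contact_force: [-0.3, 0.2, 0.2]
width: -0.0
```

Call:
drive_tool(steps=[[-0.002,0,0.008,0,0,0],[-0.002,0,0.008,0,0,0],[-0.001,0,0.008,0,0,0],[0,0,0,0,0,0],[0,0,0,0,0,0]])

```text
time: 17.0
tcp_pos: [0.5288, 0.0563, 0.1074]
eef_rot: [0.807, 0.59, -0.001, 0.0]
contact_force: [-0.4, 0.4, -0.5]
width: 0.0001
```

Run:
```python
from plan import *
i,_=snap("side","pics/d6.png"); j,_=snap("scene","pics/s6.png"); st()
d=cv2.imread('pics/d6.png')[60:220,230:390]; s=cv2.imread('pics/s6.png')[80:240,290:450]
f=lambda x:cv2.resize(x,(395,395),interpolation=cv2.INTER_CUBIC)
cv2.imwrite('pics/c6.png',np.hstack([f(d),f(s)]))
```

```text
{'time': 17.1, 'tcp_pos': [0.5289, 0.0565, 0.1076], 'eef_rot': [0.8073, 0.5902, -0.0006, 0.0003], 'contact_force': [0.124, 0.3586, -0.0087], 'width': 0.0003, 'joint_pos': [-0.5224, 0.5989, 0.4549, 2.1656, -0.5513, 0.4903, 0.0505]}
```

View pics/c6.png

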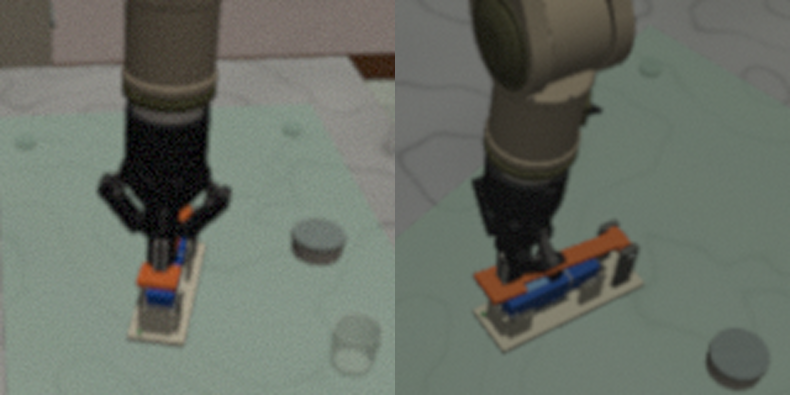

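The clamp arm is nearly level with the fingers on the paddle (left view (160,265), right view (510,275)), just above the case. Now it's small steps by force.

Call:
drive_tool(steps=[[0,0,0.003,0,0,0],[0,0,0.003,0,0,0],[0,0,0.003,0,0,0],[0,0,0.003,0,0,0],[0,0,0.003,0,0,0]])

```text
time: 17.52
tcp_pos: [0.5292, 0.0564, 0.1017]
eef_rot: [0.807, 0.59, -0.0, 0.0]
contact_force: [-2.8, -2.9, 3.7]
width: -0.0004
```

Call:
drive_tool(steps=[[0,0,0.002,0,0,0],[0,0,0.002,0,0,0],[0,0,0.002,0,0,0],[0,0,0.002,0,0,0],[0,0,0.002,0,0,0]])

```text
time: 17.93
tcp_pos: [0.5292, 0.0563, 0.0977]
eef_rot: [0.807, 0.59, -0.0, 0.0]
contact_force: [-1.3, -3.9, 5.5]
width: -0.0001
```

Call:
drive_tool(steps=[[0,0,0.002,0,0,0],[0,0,0.002,0,0,0],[0,0,0.002,0,0,0],[0,0,0.002,0,0,0],[0,0,0.002,0,0,0]])

```text
time: 18.35
tcp_pos: [0.5292, 0.0562, 0.0937]
eef_rot: [0.807, 0.59, -0.0, 0.001]
contact_force: [-2.0, -4.5, 6.1]
width: -0.0001
```

Call:
drive_tool(steps=[[0,0,0.002,0,0,0],[0,0,0.002,0,0,0],[0,0,0.001,0,0,0],[0,0,0.001,0,0,0],[0,0,0.001,0,0,0]])

```text
time: 18.77
tcp_pos: [0.5291, 0.0559, 0.091]
eef_rot: [0.807, 0.59, -0.0, 0.001]
contact_force: [-2.1, -5.2, 7.4]
width: 0.0001
```

Call:
drive_tool(steps=[[0,0,0.001,0,0,0],[0,0,0.001,0,0,0],[0,0,0.001,0,0,0],[0,0,0.001,0,0,0],[0,0,0.001,0,0,0]])

```text
time: 19.18
tcp_pos: [0.5291, 0.0558, 0.089]
eef_rot: [0.807, 0.59, -0.0, 0.001]
contact_force: [-1.9, -6.5, 7.3]
width: 0.0002
```

Call:
drive_tool(steps=[[0,0,0.001,0,0,0],[0,0,0.001,0,0,0],[0,0,0.001,0,0,0],[0,0,0.001,0,0,0],[0,0,0.001,0,0,0]])

```text
time: 19.6
tcp_pos: [0.529, 0.0558, 0.087]
eef_rot: [0.807, 0.59, -0.001, 0.001]
contact_force: [-2.8, -5.9, 8.1]
width: -0.0001
```

Call:
drive_tool(steps=[[0,0,0.001,0,0,0],[0,0,0.001,0,0,0],[0,0,0.001,0,0,0],[0,0,0.001,0,0,0],[0,0,0.001,0,0,0]])

```text
time: 20.02
tcp_pos: [0.529, 0.0557, 0.0851]
eef_rot: [0.808, 0.59, -0.001, 0.001]
contact_force: [-3.2, -5.7, 8.0]
width: 0.0002
```

Call:
drive_tool(steps=[[0,0,0.001,0,0,0],[0,0,0,0,0,0],[0,0,0.001,0,0,0],[0,0,0,0,0,0],[0,0,0.001,0,0,0]])

```text
time: 20.43
tcp_pos: [0.529, 0.0557, 0.0839]
eef_rot: [0.808, 0.59, -0.001, 0.001]
contact_force: [-2.7, -5.3, 8.2]
width: 0.0002
```

Call:
drive_tool(steps=[[0,0,0.001,0,0,0],[0,0,0,0,0,0],[0,0,0.001,0,0,0],[0,0,0,0,0,0],[0,0,0.001,0,0,0]])

```text
time: 20.85
tcp_pos: [0.5291, 0.0556, 0.0832]
eef_rot: [0.808, 0.59, -0.0, 0.001]
contact_force: [-4.8, -6.2, 19.4]
width: -0.0003
```

Force jumped to 19.4 N while the motion stalled, so the bed has bottomed. Backing off straight away.

Call:
drive_tool(steps=[[0,0,-0.005,0,0,0],[0,0,-0.02,0,0,0],[0,0,-0.04,0,0,0],[0,0,-0.08,0,0,0],[0,0,-0.1,0,0,0]])

```text
time: 21.27
tcp_pos: [0.528, 0.0572, 0.1802]
eef_rot: [0.807, 0.59, -0.002, -0.001]
contact_force: [-0.1, 0.1, 0.1]
width: 0.0001
```

Call:
drive_tool(steps=[[-0.05,0,-0.08,0,0,0],[-0.1,0,-0.02,0,0,0],[-0.05,0,0,0,0,0],[0,0,0,0,0,0],[0,0,0,0,0,0]])

```text
time: 21.68
tcp_pos: [0.5049, -0.0196, 0.2212]
eef_rot: [0.808, 0.59, 0.0, 0.0]
contact_force: [-0.5, 1.1, 0.0]
width: -0.0
```

Run:
```python
from fit import *
for _ in range(3): read_camera("wrist")
i,_=snap("wrist","pics/w8.png"); j,_=snap("side","pics/d8.png"); st()
json.dump({k:np.array(v).tolist() for k,v in i.items()},open("pics/w8.json","w"))
w=cv2.imread('pics/w8.png')[0:300,130:430]; d=cv2.imread('pics/d8.png')[100:220,230:350]
f=lambda x:cv2.resize(x,(395,395),interpolation=cv2.INTER_CUBIC)
cv2.imwrite('pics/c8.png',np.hstack([f(w),f(d)]))
```

```text
{'time': 21.9333, 'tcp_pos': [0.5052, -0.0182, 0.2202], 'eef_rot': [0.8067, 0.591, -0.0006, 0.0001], 'contact_force': [0.0833, -0.7832, -0.3076], 'width': -0.0, 'joint_pos': [-0.5368, 0.4105, 0.6373, 2.133, -0.3725, 0.7077, 0.0421]}
```

View pics/c8.png

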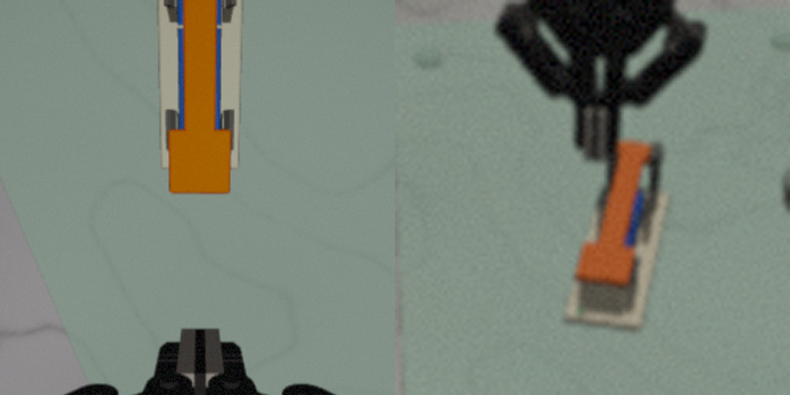

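The clamp stays down by itself. Equal blue slivers show on both sides of the arm, so the case is straight, and the fingers are well clear. Handing in.

```bash
python3 -c "
from h import *
print(ctrl.finish_job()); st()"
```

```text
the job is handed in; nothing more can be done
None
the job is handed in; nothing more can be done
```

The large blue case is in the cradle with the clamp pressed down on it, and I handed the job in at about 22 s. The job reports no verdict, so the result isn't confirmed.

- **Placing:** I lowered the case until I felt the spring bed (about 2 N at z = 0.0538) and let go. A check picture then showed it in the trough within about 1 mm of centre and 0.01 rad of straight.
- **Clamping:** I swung the clamp over with shut fingers and pressed in steps of about 0.4 mm at the end. The force held at about 8 N, then jumped to 19.4 N at z = 0.0832 as the bed bottomed. I backed off at once. That peak is close to the limit of about 22 N, but I saw no reading above it.
- **Last look:** The clamp stayed down by itself, the case was straight with even slivers showing on both sides of the arm, and the fingers were clear of everything (about 0 N). I never touched the jar, cup, spray or tin.

**Not checked or inexact:**
- I could not read the bed travel or clamp angle directly. I judged the bed bottomed from the force jump and about 16 mm of paddle travel, or roughly 9 mm at the bed.
- The cradle plate measured 1–2 mm smaller than stated in the pictures, which I put down to rounded edges.
- My first rough cradle estimate from the scene camera was about 4 mm off, so I used the close-up view instead.
- I viewed 11 pictures, one over the budget.

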